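# Load the slide carrier and hook the cover onto the staining box

### The arm

A 7-joint arm with a two-finger parallel gripper is mounted at the origin on the work surface. World frame = base frame: x ahead of the robot, y to its left, z up, the work surface at z = 0. Lengths are in m, angles in rad, forces in N, time in s.
With the tool pointing down it reaches from about 0.4 to 0.85 m from the base axis. Payload 10.4 kg.
Tool frame: the origin (TCP) lies between the finger pads; the fingertips stand 11 mm ahead of it and the grasp point (between the pads) lies 8 mm behind it; x points along the fingers, y is the direction in which the jaws open and shut, and the axes are right-handed (so a half turn about x gives the same grasp; the last joint's range is limited). The gripper opens to 87 mm and grips with 3 to 60 N. Pads are 19 mm wide; open, the fingers measure 117 mm over their backs; the gripper's body (75 mm by 190 mm) begins 51 mm behind the grasp point.
Start: joints at [-1.2, 0.332, -0.065, 1.46, 0.022, 1.35, -0.088], TCP at [0.24, 0.577, 0.234] pointing down, gripper open.
Joint ranges: [-2.6, 2.6], [-0.5, 2.12], [-1.47, 1.34], [0.16, 2.42], [-1.27, 4.41], [0.06, 2.06], [-2.6, 2.6]. Speed limits (rad/s): [2.22, 2.22, 2.79, 2.79, 3.14, 3.14, 3.14].

### API

Orientations are given as a unit quaternion [x, y, z, w].
In Python, from bench import r, cams, ticket gives the robot as it stands. The module is installed in compiled form; this text tells all that it offers.
- The arm moves only by the tool drive_tool, never from a script. Its argument "moves" is text: rows parted by semicolons, each of 5 numbers parted by spaces: the shift along the world's x, y, z in m, then the turn about the world's z in degrees, then the closure, from 0 (fully open) to 1 (shut). In form: x y z twist grip; .... A call has 1 to 20 rows; each row shifts and turns the commanded pose from where the row before left it; what a row does not reach is not made up. A row lasts 1/8 s, in which the tool goes at most 62.5 mm and 10.7 degrees, less where a joint would pass 70% of its speed; a pose out of reach is approached as far as the arm can. A call is refused whole if a number of a shift passes 0.0625 or a number of a turn 10.7, either way. A call with a gripper value outside its range is refused whole. The fingers move at their own pace and stop on an object; "newtons" is the grip in N (left out, the last holds). Time passes only in rows, so rows that do not move let the fingers close. It gives the time, the measured TCP pose, the force and the opening at its end, in the units of the state.
- r.read_state(): the state, without advancing time (a new reading comes with each control period).
- cams.camera(name): name is "scene" or "top" or "wrist"; returns a dict with "color" (400x640x3 uint8, red, green, blue), "fx", "fy", "cx", "cy" (pixels), "extrinsics" (4x4, takes a point from camera to world coordinates). Camera axes: x right, y down, z forward; pixel columns grow to the right and rows downward; lengths in m; the calibration is good to about 2 mm. A picture is of the moment at which its call begins. There is no depth.
- ticket.close_job(): hands the job in, once; it reports no verdict.
The state is a dict: "time": time; "joint_positions": joint angles; "joint_vel": joint speeds; "joint_torque": joint torques, N m; "ee_pos": TCP position; "eef_rot": TCP orientation; "ft_force": force on the tool from outside, world axes, zero at the start; "torque": the same for the moment, N m; "width": finger opening in m.
Only numpy, scipy, OpenCV 4.12 (cv2) and the standard library are available. Lean on these libraries where they do the work, as an engineer would, in place of code of your own. Each camera call takes 0.05 s, during which the arm holds its last target.

### The job

Set the steel slide carrier gently down flat on the floor of the open white staining box, keeping it level on the way. Then fit the box's grey cover: hold it tilted, hook its two tabs under the lip of the box, and swing the other edge down without letting it fall until the cover lies flat and fully home inside the rim. Let go of everything, and leave the other things on the bench where they stand.

Things in the scene. Friction and masses are not known exactly. Their poses are not given: they have to be found in the camera images.
- staining_box: white plastic open box, fixed to the bench, outside 150 (x) x 118 (y) x 69 mm tall; origin at the centre of its underside, z up, -x side nearest the robot. Walls 5 mm, floor 6 mm. An inner ledge, its top at z = 52 mm, carries the cover; inside the ledge the opening is x -57 to +66, y -49 to +49 mm. The recess above the ledge is 140 (x +-70) x 108 mm (y +-54)
- box_slot (a point): bottom back corner of the slot for the cover's tabs, mid-width: box x = -70, y = 0, z = 52 mm. The lip over the slot runs along the whole -x wall, reaches in from x = -70 to x = -60 mm, and is 6 mm thick: underside at z = 63, top at z = 69 mm, level with the rim. So the slot is 11 mm high, 10 mm deep and open towards +x
- box_floor (a point): centre of the box's inner floor, 6 mm above the bench
- cover: loose grey plastic cover, about 140 g, flat on the bench at the start: plate 5 mm thick, x -56 to +68, y -51 to +51 mm, two tabs on its -x edge, and a fin across its top. Origin in the plane of the underside, midway between tab ends and opposite edge; z up. Fitted, its origin is at box x = 0, y = 0, z = 52 mm, axes along the box's, with 2 mm play each way in x, 3 mm in y
- cover_tabs (a point): end of the cover's tabs, mid-width, underside: cover x = -68 mm. Tabs 24 mm wide, 5 mm thick, 12 mm long, at cover y = +-30 mm. Too long to go in level: the tabs go under the box's lip while the +x edge is raised above the opposite wall (a tilt of about 0.17 rad fits well), then the +x edge swings down
- cover_grip (a point): middle of the cover's fin at the height to grip, 27 mm above the underside, over the cover's origin. The fin is 12 mm thick (pinch it along cover x), 50 mm long in y, its top 39 mm above the underside
- carrier: loose steel slide carrier, about 220 g, alike either way round: plate 70 (x) x 78 (y) x 4 mm carrying glass slides that cannot shift, edge strips 7 mm high, a fin in the middle. Origin at the centre of the underside, z up. It goes in with its x along the box's x, either way round, anywhere on the floor that it fits, and then stays clear below the cover
- carrier_grip (a point): middle of the carrier's fin at the height to grip, 26 mm above the underside, over its origin. The fin is 12 mm thick (pinch it along carrier x), 40 mm long in y, its top 38 mm above the underside
- jar_a: bystander: clear glass staining jar with a white screw cap, 52 mm across, 85 mm tall; origin at the centre of its underside
- jar_b: bystander: another such jar
- jar_c: bystander: an amber jar of the same size
- bottle_a: bystander: white plastic bottle, 56 mm across, 150 mm tall; origin at the centre of its underside
- bottle_b: bystander: another such bottle
- slide_case: bystander: small black case 85 x 30 x 30 mm lying flat; origin at the centre of its underside
- dish: bystander: closed clear culture dish, 94 mm across, 16 mm tall; origin at the centre of its underside
Things that resemble listed ones, but are neither listed nor needed, are in the scene too. What is meant by the cover is not blue, and is the larger of those in its own colour. What is shaped like the staining_box but black is not meant.

How it is judged:
By the outcome, as a careful person would: the job done as asked, in the order asked, and still so for the second after the job is handed in, with the robot touching nothing.
It also fails if it takes over 64 s, if anything falls off the work surface, if the arm or the gripper's body presses on something with over 40 N, if the wrist force passes 120 N, or if a joint passes its speed limit or range.

## Working session

There is one attempt and no reset: what is moved stays moved. The work goes in short steps, Python scripts to look and compute and a tool call to move; the robot and the scene stay as the last step left them, time stands still between calls to the robot, and variables do not carry over. Pictures are saved under pics/ and viewed, and the job is handed in when it is done.

Besides the shell and the picture viewer there is one more tool, called after "Call:" as name(argument=value, ...), one argument or row to a line, values as JSON. drive_tool: Moves the arm, as the interface text tells. Its arguments: {"type":"object","properties":{"moves":{"type":"string"},"newtons":{"type":"number"}},"required":["moves"]}

```bash
mkdir -p pics; cat > h.py <<'E'
import numpy as np, cv2
from bench import r, cams, ticket
def snap(name,fn):
    c=cams.camera(name); cv2.imwrite(f'pics/{fn}.png',c['color'][:,:,::-1]); 
    np.savez(f'pics/{fn}.npz',**{k:np.array(v) for k,v in c.items()}); return c
def load(fn): return dict(np.load(f'pics/{fn}.npz'))
def ray(c,u,v,z):
    E=np.array(c['extrinsics']); d=E[:3,:3]@np.array([(u-c['cx'])/c['fx'],(v-c['cy'])/c['fy'],1]); o=E[:3,3]
    return o+d*(z-o[2])/d[2]
def proj(c,p):
    E=np.array(c['extrinsics']); q=E[:3,:3].T@(np.array(p)-E[:3,3]); return np.array([c['fx']*q[0]/q[2]+c['cx'],c['fy']*q[1]/q[2]+c['cy']])
E
python3 - <<'E'
from h import *
for n in ['scene','top','wrist']:
    c=snap(n,n+'0'); print(n,c['fx'],c['cx'],c['cy'],np.round(c['extrinsics'],3).tolist())
s=r.read_state(); print(s)
E
```

```text
scene 405.9255408948901 318.6861372497278 197.95066882330383 [[-0.6, 0.506, -0.62, 1.18], [0.8, 0.365, -0.476, 0.577], [-0.014, -0.782, -0.624, 0.759], [0.0, 0.0, 0.0, 1.0]]
top 414.12108469657267 326.69203725764555 197.02031914141756 [[0.013, -0.992, 0.128, 0.377], [-0.999, -0.017, -0.033, 0.058], [0.035, -0.128, -0.991, 1.028], [0.0, 0.0, 0.0, 1.0]]
wrist 343.4625396866409 321.31314585017964 202.39645140925853 [[0.384, 0.886, 0.261, 0.168], [0.923, -0.368, -0.11, 0.606], [-0.001, 0.283, -0.959, 0.384], [0.0, 0.0, 0.0, 1.0]]
{'time': 0.15, 'joint_positions': array([-1.19959087,  0.33269834, -0.06473855,  1.46073514,  0.02162984,
        1.34989066, -0.08849498]), 'joint_vel': array([ 7.75921273e-05, -3.70383520e-03,  1.86323812e-03, -2.90868566e-03,
        2.41738648e-03, -6.41626671e-04,  4.64445487e-04]), 'joint_torque': array([ 8.98094295e-04, -6.23630977e+01,  2.48179387e-02, -3.90146005e+01,
       -6.12852210e-02,  3.71420605e-02,  7.36419702e-05]), 'ee_pos': array([0.23969836, 0.57691316, 0.23296085]), 'eef_rot': array([ 0.13794852,  0.69349827, -0.13867324,  0.69339749]), 'ft_force': array([ 0.17495683,  0.44922721, -0.4971829 ]), 'torque': array([0.00080978, 0.01342619, 0.0275196 ]), 'width': 0.08694688762978009}
```

View pics/top0.png

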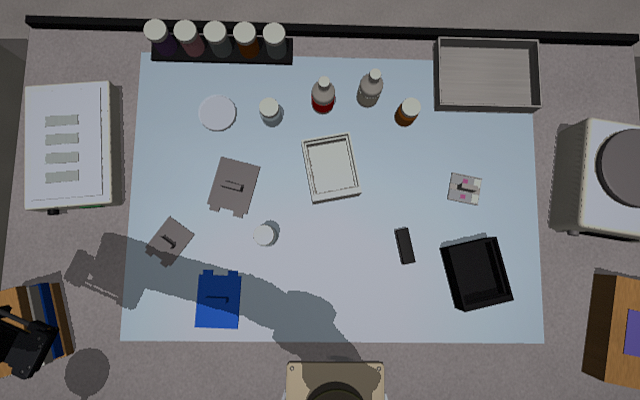

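View pics/scene0.png

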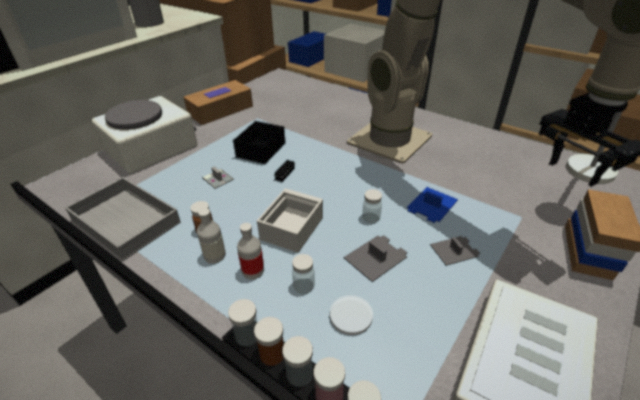

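View pics/wrist0.png

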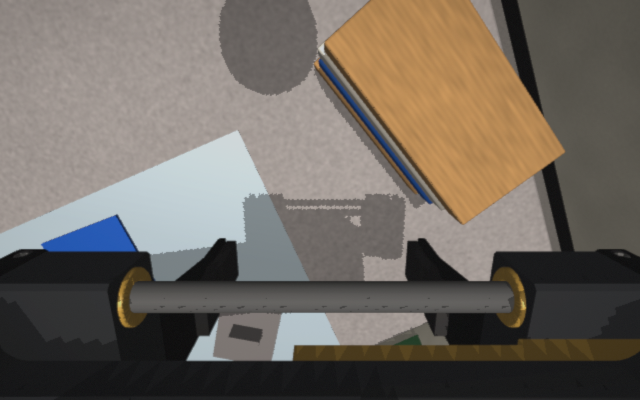

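```bash
python3 - <<'E'
from h import *
im=cv2.imread('pics/top0.png')
def crop(x,y,w,h,s): return cv2.resize(im[y:y+h,x:x+w],None,fx=s,fy=s,interpolation=cv2.INTER_CUBIC)
a=crop(290,120,90,90,4);b=crop(195,145,90,90,4);c=crop(430,155,90,90,4)
cv2.imwrite('pics/crops.png',cv2.resize(np.hstack([a[:,:],b])[:, :],None,fx=1,fy=1))
cv2.imwrite('pics/crops2.png',c)
c=load('top0')
for n,u,v,z in [('box',331,168,.069),('cover',235,186,.005),('carrier',464,187,.0),('jar',265,233,.085),('jar',269,106,.085),('amber',410,105,.085),('bot',323,83,.15),('bot2',375,75,.15),('dish',217,113,.016),('case',404,245,.03),('blk',475,272,.069)]:
    print(n,np.round(ray(c,u,v,z),3))
E
```

```text
box [0.57  0.016 0.069]
cover [0.533 0.251 0.005]
carrier [ 0.541 -0.326  0.   ]
jar [0.414 0.165 0.085]
jar [0.712 0.165 0.085]
amber [ 0.723 -0.17   0.085]
bot [0.745 0.04  0.15 ]
bot2 [ 0.767 -0.076  0.15 ]
dish [0.715 0.302 0.016]
case [ 0.392 -0.164  0.03 ]
blk [ 0.332 -0.32   0.069]
```

View pics/crops.png

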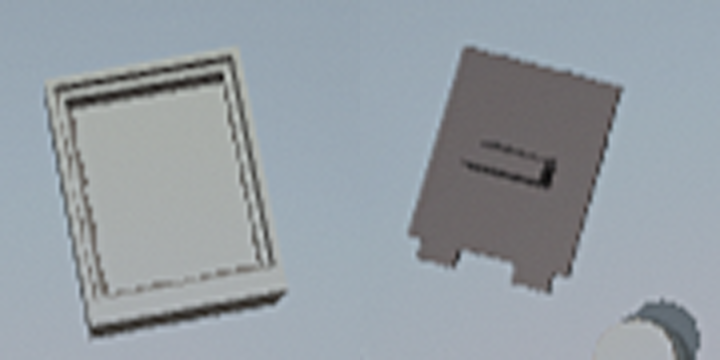

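View pics/crops2.png

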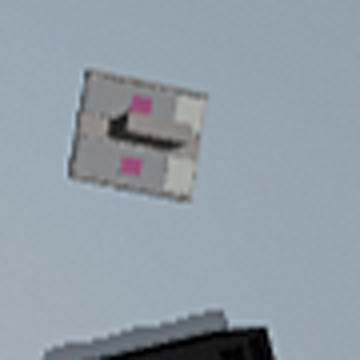

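```bash
cat >> h.py <<'E'
from scipy.spatial.transform import Rotation as R
def st():
    s=r.read_state(); M=R.from_quat(s['eef_rot']).as_matrix()
    print('t',round(s['time'],2),'tcp',np.round(s['ee_pos'],4),'yaw_y',round(np.degrees(np.arctan2(M[1,1],M[0,1])),2),'down',np.round(M[:,0],3),'F',np.round(s['ft_force'],1),'T',np.round(s['torque'],2),'w',round(s['width'],4),'q',np.round(s['joint_positions'],2))
    return s
def corners(c,mask,z):
    cs,_=cv2.findContours(mask.astype(np.uint8),cv2.RETR_EXTERNAL,cv2.CHAIN_APPROX_NONE); k=max(cs,key=cv2.contourArea)
    P=np.array([ray(c,u,v,z)[:2] for u,v in k[:,0,:]])
    rc=cv2.minAreaRect((P*1000).astype(np.float32)); return k,P,rc
E
python3 - <<'E'
from h import *
st()
c=load('top0'); im=c['color'].astype(int)
for n,(u,v) in dict(cover=(225,170),carrier=(464,200),carrier2=(452,180),box=(331,168),boxrim=(331,196),bg=(380,150)).items(): print(n,im[v,u])
sub=im[145:235,195:285]; m=np.zeros(im.shape[:2],bool); m[145:235,195:285]=(sub[:,:,0]>sub[:,:,2]-3)&(sub.sum(2)<450)
k,P,rc=corners(c,m,.005); print('cover',rc,cv2.contourArea(k))
m=np.zeros(im.shape[:2],bool); 
s2=im[120:212,290:375]; m[120:212,290:375]=(s2[:,:,2]-s2[:,:,0]<15)
k,P,rc=corners(c,m,.069); print('box',rc)
m=np.zeros(im.shape[:2],bool); s2=im[165:212,440:490]; m[165:212,440:490]=(s2[:,:,2]-s2[:,:,0]<15); k,P,rc=corners(c,m,.007); print('carrier',rc)
E
```

```text
t 0.15 tcp [0.2397 0.5769 0.233 ] yaw_y 67.44 down [-0.    -0.001 -1.   ] F [ 0.2  0.4 -0.5] T [0.   0.01 0.03] w 0.0869 q [-1.2   0.33 -0.06  1.46  0.02  1.35 -0.09]
cover [106 102 102]
carrier [134 138 142]
carrier2 [133 135 137]
box [168 173 170]
boxrim [174 178 181]
bg [154 167 179]
cover ((530.37548828125, 256.39874267578125), (101.28839874267578, 134.1717987060547), 76.23635864257812) 1990.0
box ((571.65380859375, 16.53740692138672), (159.40936279296875, 120.16180419921875), 11.378623008728027)
carrier ((537.2162475585938, -323.242919921875), (79.43759155273438, 71.70147705078125), 79.02081298828125)
```

Call:
drive_tool(
  moves="0.05 -0.04 0 -3.9 0;0.05 -0.04 0 -3.9 0;0.05 -0.04 0 -3.9 0;0.05 -0.04 0 -3.9 0;0.05 -0.04 0 -3.9 0;0.05 -0.04 0 -3.9 0;0 -0.047 0 -3.9 0;0 -0.047 0 -3.9 0;0 -0.047 0 -3.9 0;0 -0.047 0 -3.9 0;0 -0.047 0 -3.9 0;0 -0.047 0 -3.9 0;0 -0.047 0 -3.9 0;0 -0.047 0 -3.9 0;0 -0.047 0 -3.9 0;0 -0.047 0 -3.9 0;0 -0.047 0 -3.9 0;0 -0.047 0 -3.9 0;0 -0.047 0 -3.9 0;0 -0.047 0 -3.9 0",
)

```text
time: 2.65
ee_pos: [0.5325, -0.3163, 0.2334]
eef_rot: [0.544, 0.451, -0.544, 0.451]
ft_force: [1.2, -0.5, -0.9]
width: 0.0866
```

```bash
python3 - <<'E'
from h import *
snap('wrist','w1'); st()
E
```

```text
t 2.7 tcp [ 0.5302 -0.323   0.2334] yaw_y -11.21 down [-0.001 -0.004 -1.   ] F [-5.4 -1.6 -0.6] T [-0.18  0.47  0.04] w 0.087 q [-0.06  0.37  0.69  1.51 -0.23  1.35  0.45]
```

View pics/w1.png

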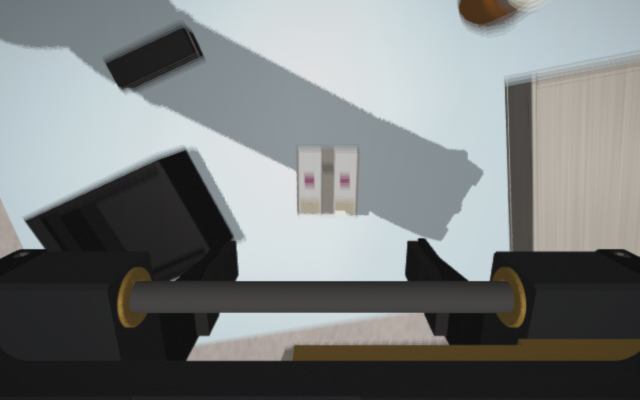

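```bash
python3 - <<'E'
from h import *
snap('wrist','w2'); st()
im=cv2.imread('pics/w2.png')[130:230,280:380]; cv2.imwrite('pics/w2c.png',cv2.resize(im,None,fx=6,fy=6,interpolation=cv2.INTER_CUBIC))
E
```

```text
t 2.75 tcp [ 0.5303 -0.3208  0.2333] yaw_y -11.07 down [-0.002 -0.003 -1.   ] F [-1.9 -0.6  0.1] T [-0.07  0.12  0.04] w 0.087 q [-0.06  0.37  0.69  1.51 -0.23  1.35  0.45]
```

View pics/w2c.png

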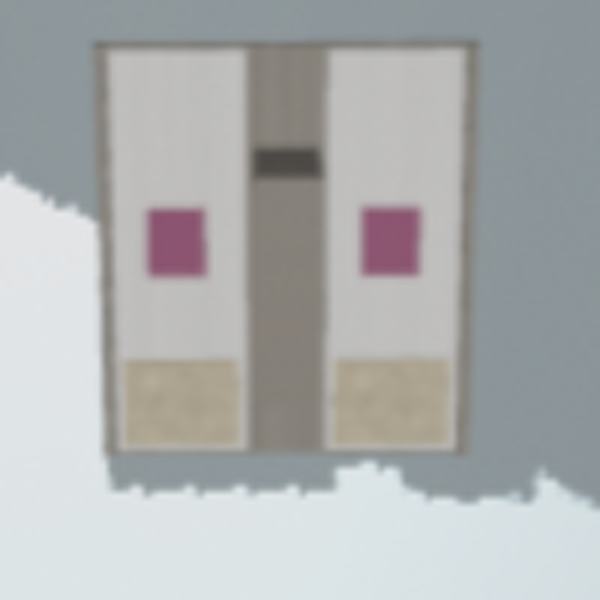

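```bash
python3 - <<'E'
from h import *
c=load('w2')
P=[ray(c,280+(u+.5)/6-.5,130+(v+.5)/6-.5,z)[:2] for u,v,z in [(95,43,.007),(477,43,.007),(466,453,.007),(108,453,.007)]]
P=np.array(P); print(np.round(P,4), P.mean(0)); 
print([np.linalg.norm(P[i]-P[(i+1)%4]) for i in range(4)])
e=P[1]-P[0]; f=P[2]-P[3]; print(np.degrees(np.arctan2(e[1],e[0])),np.degrees(np.arctan2(f[1],f[0])))
for u in (253,321): print(ray(c,280+u/6-.4,130+178/6-.4,.038))
st()
E
```

```text
[[ 0.511  -0.2789]
 [ 0.5786 -0.2923]
 [ 0.5639 -0.3683]
 [ 0.4967 -0.355 ]] [ 0.53754755 -0.32361493]
[np.float64(0.06899527587633984), np.float64(0.07745067381102874), np.float64(0.06849887388810735), np.float64(0.07743938993386318)]
-11.246614200403247 -11.25917075546898
[ 0.53513784 -0.30343484  0.038     ]
[ 0.54640123 -0.30567539  0.038     ]
t 2.75 tcp [ 0.5303 -0.3208  0.2333] yaw_y -11.07 down [-0.002 -0.003 -1.   ] F [-1.9 -0.6  0.1] T [-0.07  0.12  0.04] w 0.087 q [-0.06  0.37  0.69  1.51 -0.23  1.35  0.45]
```

Call:
drive_tool(
  moves="0.007 -0.003 -0.03 -0.2 0.5;0 0 -0.04 0 0.5;0 0 -0.04 0 0.5;0 0 -0.04 0 0.5;0 0 0 0 0.5;0 0 0 0 0.5",
  newtons=25,
)

```text
time: 3.5
ee_pos: [0.5403, -0.3184, 0.0851]
eef_rot: [0.545, 0.45, -0.544, 0.451]
ft_force: [-0.0, -0.6, -0.2]
width: 0.0445
```

```bash
python3 - <<'E'
from h import *
st()
E
```

```text
t 3.5 tcp [ 0.5403 -0.3184  0.0851] yaw_y -10.75 down [ 0.001 -0.001 -1.   ] F [-0.  -0.6 -0.2] T [-0.08  0.06  0.  ] w 0.0445 q [-0.01  0.52  0.62  1.65 -0.33  1.08  0.52]
```

Call:
drive_tool(
  moves="-0.003 -0.005 -0.01 -0.5 0.5;0 0 -0.024 0 0.5;0 0 -0.02 0 0.5;0 0 -0.01 0 0.5;0 0 0 0 0.5;0 0 0 0 0.5",
)

```text
time: 4.25
ee_pos: [0.537, -0.3234, 0.0203]
eef_rot: [0.547, 0.448, -0.547, 0.449]
ft_force: [0.6, -0.9, -0.0]
width: 0.0438
```

```bash
python3 - <<'E'
from h import *
st()
E
```

```text
t 4.25 tcp [ 0.537  -0.3234  0.0203] yaw_y -11.27 down [ 0.001 -0.001 -1.   ] F [ 0.6 -0.9 -0. ] T [-0.06  0.06  0.08] w 0.0438 q [ 0.02  0.6   0.59  1.69 -0.39  0.97  0.55]
```

Call:
drive_tool(
  moves="0 0 0 0 1;0 0 0 0 1;0 0 0 0 1;0 0 0 0 1;0 0 0.01 0 1;0 0 0.03 0 1;0 0 0.04 0 1;0 0 0.04 0 1;0 0 0.02 0 1;0 0 0 0 1",
  newtons=25,
)

```text
time: 5.5
ee_pos: [0.5371, -0.3233, 0.1605]
eef_rot: [0.547, 0.448, -0.546, 0.449]
ft_force: [0.8, -0.0, -3.5]
width: 0.0121
```

```bash
python3 - <<'E'
from h import *
st(); snap('wrist','w3'); st()
E
```

```text
t 5.5 tcp [ 0.5371 -0.3233  0.1605] yaw_y -11.26 down [ 0.002 -0.    -1.   ] F [ 0.8 -0.  -3.5] T [-0.09  0.05 -0.02] w 0.0121 q [-0.04  0.44  0.66  1.58 -0.28  1.22  0.48]
t 5.55 tcp [ 0.5365 -0.3228  0.1589] yaw_y -11.25 down [-0.  0. -1.] F [ 0.   0.5 -2.7] T [-0.05  0.04 -0.05] w 0.012 q [-0.04  0.44  0.66  1.58 -0.28  1.22  0.48]
```

View pics/w3.png

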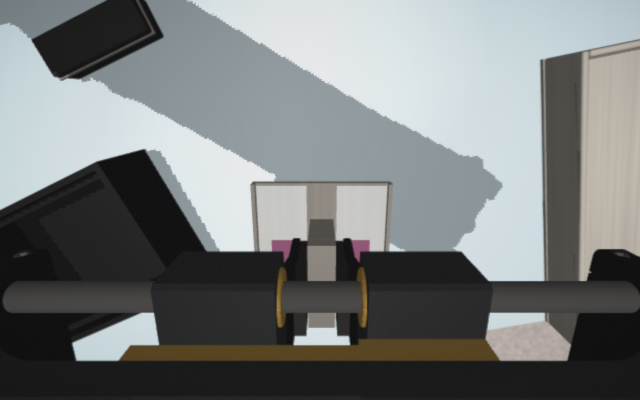

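```bash
python3 - <<'E'
from h import *
c=load('top0')
P=np.array([ray(c,290+u/4-.4,120+v/4-.4,.069)[:2] for u,v in [(45,85),(237,48),(287,290),(90,322)]])
print(np.round(P,4),P.mean(0),[round(float(np.linalg.norm(P[i]-P[(i+1)%4])),4) for i in range(4)])
for i,j in((3,0),(2,1)): e=P[j]-P[i]; print(np.degrees(np.arctan2(e[1],e[0])))
E
```

```text
[[ 0.6342  0.0886]
 [ 0.6594 -0.0255]
 [ 0.5139 -0.0557]
 [ 0.493   0.0595]] [0.57510001 0.01670306] [0.1168, 0.1486, 0.1171, 0.1441]
11.649178749228962
11.746871899008129
```

Call:
drive_tool(
  moves="0.0034 0.015 0 1.9 1;0.0034 0.0283 0 1.9 1;0.0034 0.0283 0 1.9 1;0.0034 0.0283 0 1.9 1;0.0034 0.0283 0 1.9 1;0.0034 0.0283 0 1.9 1;0.0034 0.0283 0 1.9 1;0.0034 0.0283 0 1.9 1;0.0034 0.0283 0 1.9 1;0.0034 0.0283 0 1.9 1;0.0034 0.0283 0 1.9 1;0.0034 0.0283 0 1.9 1;0 0.013 0 0 1;0 0 0 0 1;0 0 0 0 1",
)

```text
time: 7.42
ee_pos: [0.5774, 0.0148, 0.1596]
eef_rot: [0.448, 0.547, -0.448, 0.547]
ft_force: [-0.3, -0.2, -2.9]
width: 0.0118
```

```bash
python3 - <<'E'
from h import *
st(); snap('wrist','w4'); st();snap('top','t4')
im=cv2.imread('pics/t4.png')[90:230,250:420]; cv2.imwrite('pics/t4c.png',cv2.resize(im,None,fx=4,fy=4,interpolation=cv2.INTER_CUBIC))
E
```

```text
t 7.42 tcp [0.5774 0.0148 0.1596] yaw_y 11.43 down [ 0.    -0.001 -1.   ] F [-0.3 -0.2 -2.9] T [-0.11 -0.03  0.06] w 0.0118 q [-0.5   0.29  0.47  1.71 -0.14  1.17  0.21]
t 7.47 tcp [0.5774 0.0147 0.1597] yaw_y 11.41 down [ 0.    -0.001 -1.   ] F [ 0.9  0.5 -2.2] T [-0.07  0.03 -0.01] w 0.0117 q [-0.5   0.29  0.47  1.71 -0.14  1.17  0.21]
```

View pics/w4.png

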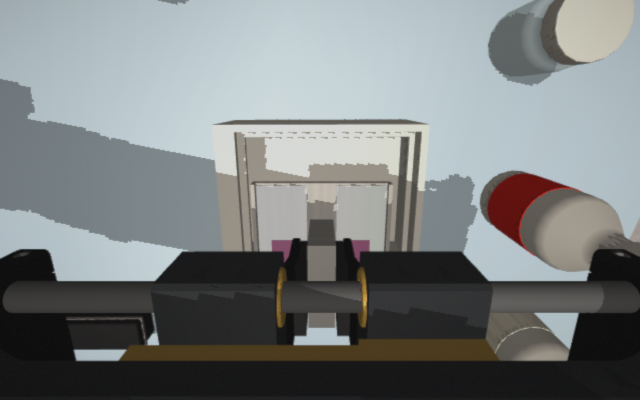

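View pics/t4c.png

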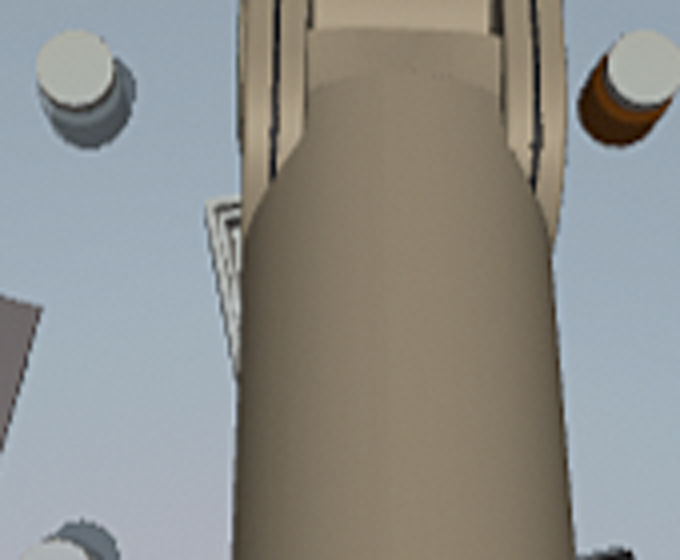

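```bash
python3 - <<'E'
from h import *
im=cv2.imread('pics/w4.png')[100:260,190:450]; cv2.imwrite('pics/w4c.png',cv2.resize(im,None,fx=3,fy=3,interpolation=cv2.INTER_CUBIC))
c=load('w4')
A=ray(c,213,125,.069);B=ray(c,429,125,.069); d=B-A; L=np.linalg.norm(d); d/=L; n=np.array([d[1],-d[0],0])
print(A,B,L,np.degrees(np.arctan2(d[1],d[0])),(A+B)/2+n*.059)
E
```

```text
[0.49262858 0.06015452 0.069     ] [0.63818837 0.08949989 0.069     ] 0.14848838816449242 11.398247211469648 [0.57706849 0.01699085 0.069     ]
```

View pics/w4c.png

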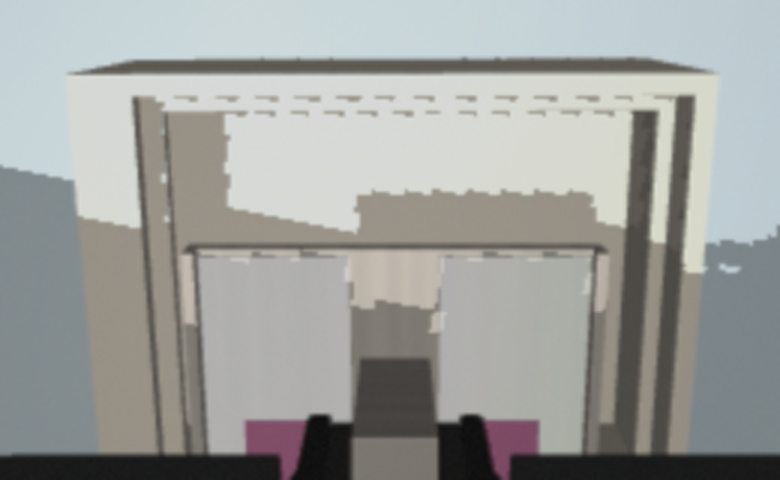

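Call:
drive_tool(
  moves="0.001 0.003 -0.01 0 1;0 0 -0.02 0 1;0 0 -0.02 0 1;0 0 -0.02 0 1;0 0 -0.02 0 1;0 0 -0.02 0 1;0 0 -0.01 0 1;0 0 -0.004 0 1;0 0 -0.003 0 1;0 0 0 0 1",
)

```text
time: 8.78
ee_pos: [0.5787, 0.0193, 0.0329]
eef_rot: [0.447, 0.548, -0.447, 0.548]
ft_force: [-0.3, -0.6, -2.0]
width: 0.0117
```

```bash
python3 - <<'E'
from h import *
st()
E
```

```text
t 8.78 tcp [0.5787 0.0193 0.0329] yaw_y 11.54 down [ 0.001  0.    -1.   ] F [-0.3 -0.6 -2. ] T [-0.07  0.05 -0.02] w 0.0117 q [-0.46  0.45  0.43  1.81 -0.23  0.93  0.27]
```

Call:
drive_tool(
  moves="0 -0.001 -0.003 0 1;0 0 -0.002 0 1;0 0 -0.001 0 1;0 0 -0.0005 0 1;0 0 0 0 1",
)

```text
time: 9.4
ee_pos: [0.5784, 0.0182, 0.026]
eef_rot: [0.447, 0.548, -0.447, 0.548]
ft_force: [-0.1, -0.1, -2.6]
width: 0.0118
```

```bash
python3 - <<'E'
from h import *
st()
E
```

```text
t 9.4 tcp [0.5784 0.0182 0.026 ] yaw_y 11.54 down [-0.  0. -1.] F [-0.1 -0.1 -2.6] T [-0.08  0.12  0.01] w 0.0118 q [-0.46  0.46  0.42  1.81 -0.23  0.92  0.27]
```

Call:
drive_tool(
  moves="0 0 -0.0007 0 1;0 0 0 0 1;0 0 0 0 1",
)

```text
time: 9.78
ee_pos: [0.5785, 0.0182, 0.0256]
eef_rot: [0.447, 0.548, -0.447, 0.548]
ft_force: [-1.9, -0.1, 3.0]
width: 0.0118
```

Call:
drive_tool(
  moves="0 0 -0.0007 0 1;0 0 0 0 1;0 0 0 0 1",
)

```text
time: 10.15
ee_pos: [0.5786, 0.0183, 0.0256]
eef_rot: [0.447, 0.548, -0.447, 0.548]
ft_force: [-5.9, -0.2, 11.2]
width: 0.012
```

Call:
drive_tool(
  moves="0 0 0.0007 0 1;0 0 0 0 0.8;0 0 0 0 0.7;0 0 0 0 0.68;0 0 0 0 0.68;0 0 0.01 0 0.68;0 0 0.03 0 0.68;0 0 0.05 0 0.68;0 0 0.06 0 0.68;0 0 0.06 0 0.4;0 0 0 0 0;0 0 0 0 0",
)

```text
time: 11.65
ee_pos: [0.5782, 0.0182, 0.2353]
eef_rot: [0.447, 0.548, -0.447, 0.548]
ft_force: [-0.3, -0.0, -0.1]
width: 0.0501
```

```bash
python3 - <<'E'
from h import *
st(); snap('wrist','w5'); st()
E
```

```text
t 11.65 tcp [0.5782 0.0182 0.2353] yaw_y 11.54 down [ 0.  0. -1.] F [-0.3 -0.  -0.1] T [-0.09  0.08 -0.02] w 0.0501 q [-0.52  0.24  0.49  1.61 -0.11  1.32  0.18]
t 11.7 tcp [0.5778 0.0183 0.2344] yaw_y 11.54 down [-0.001 -0.    -1.   ] F [-1.  -0.2 -0.2] T [-0.05 -0.03  0.  ] w 0.0542 q [-0.52  0.24  0.49  1.61 -0.11  1.32  0.18]
```

View pics/w5.png

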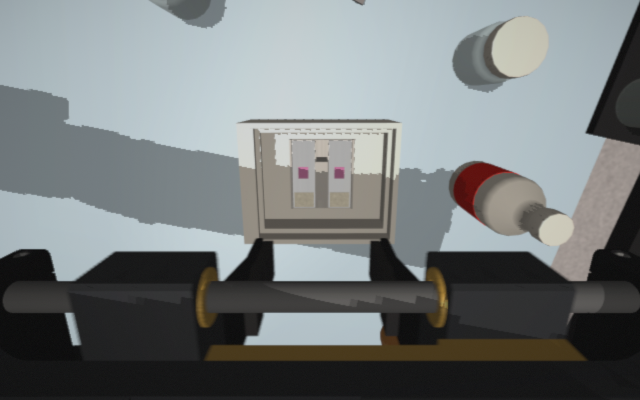

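```bash
python3 - <<'E'
from h import *
im=cv2.imread('pics/w5.png')[110:260,230:410]; cv2.imwrite('pics/w5c.png',cv2.resize(im,None,fx=4,fy=4,interpolation=cv2.INTER_CUBIC))
E
```

```text
(no output)
```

View pics/w5c.png

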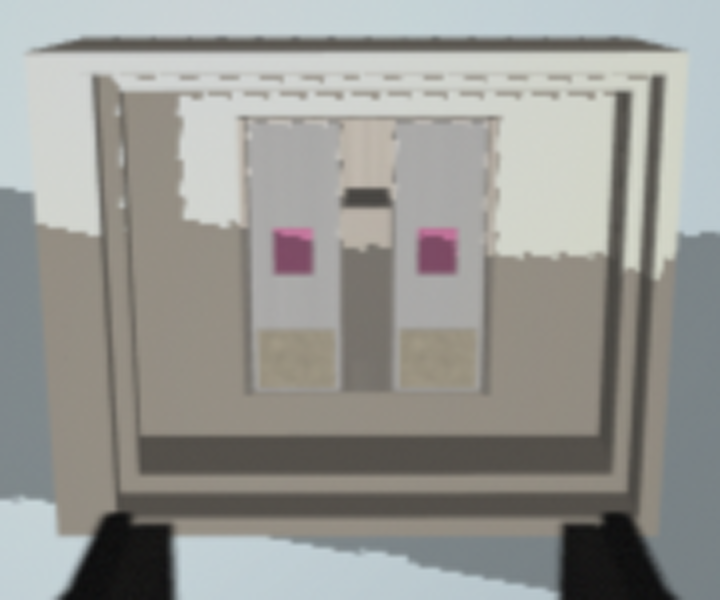

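```bash
python3 - <<'E'
from h import *
c=load('w5')
def g(L,z): 
    P=np.array([ray(c,230+(u+.5)/4-.5,110+(v+.5)/4-.5,z)[:2] for u,v in L])
    print(np.round(P,4),P.mean(0),[round(float(np.linalg.norm(P[i]-P[(i+1)%4])),4) for i in range(4)])
    for i,j in((0,1),(3,2)): e=P[j]-P[i]; print(np.degrees(np.arctan2(e[1],e[0])))
g([(27,50),(687,50),(658,535),(58,535)],.069)
g([(238,117),(500,117),(489,394),(246,394)],.013)
E
```

```text
[[ 0.4919  0.0609]
 [ 0.6376  0.0905]
 [ 0.6616 -0.025 ]
 [ 0.515  -0.0548]] [0.57651561 0.01788887] [0.1487, 0.118, 0.1497, 0.118]
11.508632146600071
11.47901325562598
[[ 0.5372  0.049 ]
 [ 0.6061  0.063 ]
 [ 0.6207 -0.0136]
 [ 0.553  -0.0273]] [0.57925269 0.01775993] [0.0704, 0.0779, 0.0692, 0.0779]
11.504887514463878
11.488260964635897
```

Call:
drive_tool(
  moves="-0.0048 0.0236 0 6.4 0;-0.0048 0.0236 0 6.4 0;-0.0048 0.0236 0 6.4 0;-0.0048 0.0236 0 6.4 0;-0.0048 0.0236 0 6.4 0;-0.0048 0.0236 0 6.4 0;-0.0048 0.0236 0 6.4 0;-0.0048 0.0236 0 6.4 0;-0.0048 0.0236 0 6.4 0;-0.0048 0.0236 0 6.4 0;0 0 0 0 0;0 0 0 0 0;0 0 0 0 0",
)

```text
time: 13.32
ee_pos: [0.5307, 0.2529, 0.2351]
eef_rot: [0.09, 0.701, -0.09, 0.701]
ft_force: [-0.0, 0.6, 0.5]
width: 0.0869
```

```bash
python3 - <<'E'
from h import *
st(); snap('wrist','w6'); st()
E
```

```text
t 13.32 tcp [0.5307 0.2529 0.2351] yaw_y 75.37 down [-0.    -0.001 -1.   ] F [-0.   0.6  0.5] T [ 0.   -0.   -0.01] w 0.0869 q [-0.71  0.25  0.22  1.57 -0.06  1.33  0.84]
t 13.38 tcp [0.5307 0.2531 0.2352] yaw_y 75.4 down [-0. -0. -1.] F [ 0.2 -0.  -0.7] T [ 0.02 -0.01 -0.04] w 0.0872 q [-0.71  0.25  0.22  1.57 -0.06  1.33  0.84]
```

View pics/w6.png

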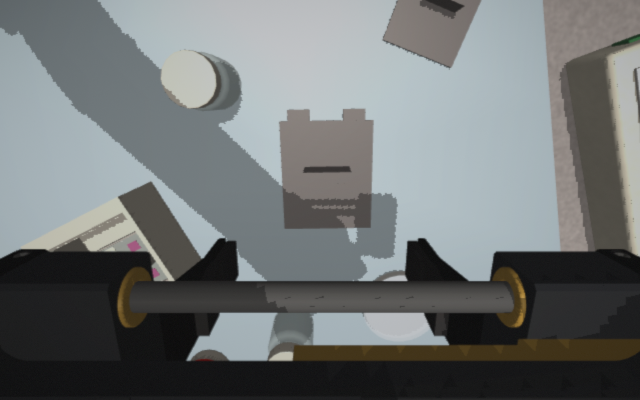

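```bash
python3 - <<'E'
from h import *
im=cv2.imread('pics/w6.png')[100:240,265:390]; cv2.imwrite('pics/w6c.png',cv2.resize(im,None,fx=4,fy=4,interpolation=cv2.INTER_CUBIC))
E
```

```text
(no output)
```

View pics/w6c.png

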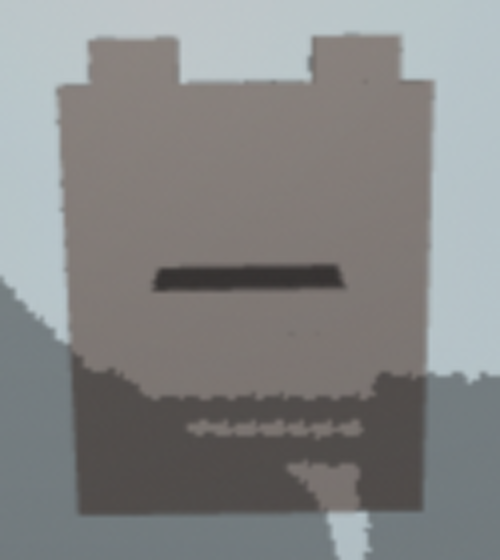

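```bash
python3 - <<'E'
from h import *
c=load('w6')
def pt(u,v,z): return ray(c,265+(u+.5)/4-.5,100+(v+.5)/4-.5,z)[:2]
P=np.array([pt(*q,.005) for q in [(57,87),(435,81),(424,511),(78,515)]])
print(np.round(P,4),[round(float(np.linalg.norm(P[i]-P[(i+1)%4])),4) for i in range(4)])
for i,j in((0,3),(1,2)): e=P[j]-P[i]; print('xdir',np.degrees(np.arctan2(e[1],e[0])))
for i,j in((1,0),(2,3)): e=P[j]-P[i]; print('ydir',np.degrees(np.arctan2(e[1],e[0])))
a=(P[0]+P[1])/2; b=(P[2]+P[3])/2; print('origin',a+(b-a)*56/124)
tabs=(pt(134,39,.005)+pt(357,36,.005))/2; d=(b-a)/np.linalg.norm(b-a); print('orig tabs',tabs+68e-3*d)
F=[pt(153,291,.039),pt(346,287,.039)]; print('fin',F,(F[0]+F[1])/2+d*.006,np.linalg.norm(F[0]-F[1]))
E
```

```text
[[0.4648 0.2221]
 [0.4891 0.3213]
 [0.6093 0.292 ]
 [0.5846 0.1928]] [0.1021, 0.1237, 0.1023, 0.1234]
xdir -13.770849265078974
xdir -13.701529932972983
ydir -103.76455431425818
ydir -103.93283240550535
origin [0.5311378  0.25848427]
orig tabs [0.53121434 0.25850334]
fin [array([0.51918481, 0.23579774]), array([0.53069716, 0.28397659])] [0.53076938 0.25846246] 0.04953518761051596
```

Call:
drive_tool(
  moves="0.0004 0.0054 -0.02 0.8 0.15;0 0 -0.05 0 0.15;0 0 -0.05 0 0.15;0 0 -0.05 0 0.15;0 0 -0.02 0 0.15;0 0 -0.01 0 0.15;0 0 0 0 0.15;0 0 0 0 0.15",
  newtons=20,
)

```text
time: 14.38
ee_pos: [0.5316, 0.2599, 0.0366]
eef_rot: [0.085, 0.702, -0.084, 0.703]
ft_force: [0.0, 0.5, 0.6]
width: 0.0739
```

```bash
python3 - <<'E'
from h import *
st()
E
```

```text
t 14.38 tcp [0.5316 0.2599 0.0366] yaw_y 76.32 down [ 0.002  0.001 -1.   ] F [0.  0.5 0.6] T [-0.01  0.02  0.04] w 0.0739 q [-0.69  0.44  0.19  1.76 -0.1   0.94  0.88]
```

Call:
drive_tool(
  moves="-0.0005 -0.0014 -0.0155 0 0.15;0 0 0 0 0.15;0 0 0 0 0.3;0 0 0 0 0.4;0 0 0 0 0.6;0 0 0 0 1;0 0 0 0 1;0 0 0 0 1",
  newtons=20,
)

```text
time: 15.38
ee_pos: [0.5305, 0.2584, 0.0201]
eef_rot: [0.084, 0.702, -0.084, 0.702]
ft_force: [-0.2, -0.0, 2.4]
width: 0.0496
```

```bash
python3 - <<'E'
from h import *
st()
E
```

```text
t 15.38 tcp [0.5305 0.2584 0.0201] yaw_y 76.34 down [ 0.  0. -1.] F [-0.2 -0.   2.4] T [ 0.02  0.06 -0.03] w 0.0496 q [-0.68  0.47  0.19  1.77 -0.11  0.91  0.88]
```

Call:
drive_tool(
  moves="0 0 0.01 0 1;0 0 0.03 0 1;0 0 0.04 0 1;0 0 0.04 0 1;0 0 0.03 0 1;0.005 -0.02 0 2 1;0.005 -0.022 0 2.4 1;0.005 -0.022 0 2.4 1;0.005 -0.022 0 2.4 1;0.005 -0.022 0 2.4 1;0.005 -0.022 0 2.4 1;0.005 -0.022 0 2.4 1;0.005 -0.022 0 2.4 1;0.005 -0.022 0 2.4 1;0.005 -0.022 0 2.4 1;0.005 -0.02 0 1.6 1;0.0015 0 0 0 1;0 0 0 0 1;0 0 0 0 1",
)

```text
time: 17.75
ee_pos: [0.5866, 0.0215, 0.1699]
eef_rot: [-0.071, 0.704, 0.072, 0.703]
ft_force: [-0.8, -0.0, -0.8]
width: 0.05
```

```bash
python3 - <<'E'
from h import *
st(); snap('wrist','w7'); snap('scene','s7')
im=cv2.imread('pics/s7.png')[100:300,200:420]; cv2.imwrite('pics/s7c.png',cv2.resize(im,None,fx=3,fy=3,interpolation=cv2.INTER_CUBIC))
E
```

```text
t 17.75 tcp [0.5866 0.0215 0.1699] yaw_y 101.61 down [-0.     0.001 -1.   ] F [-0.8 -0.  -0.8] T [ 0.07 -0.    0.  ] w 0.05 q [-0.36  0.29  0.29  1.66 -0.09  1.2   1.73]
```

View pics/w7.png

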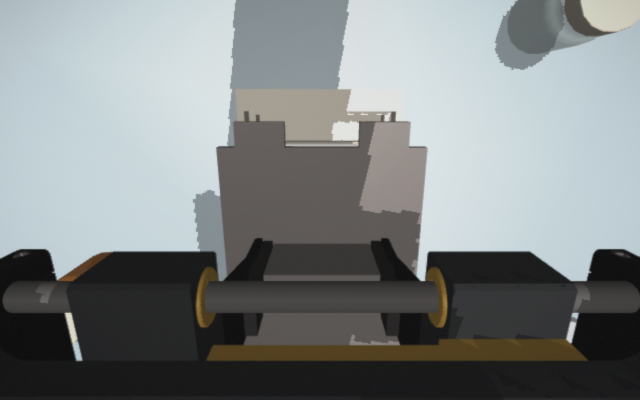

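View pics/s7c.png

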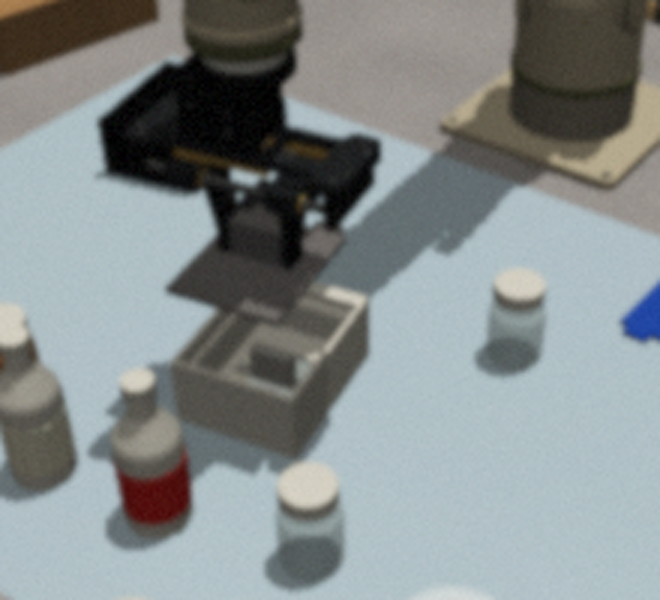

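```bash
cat >> h.py <<'E'
BOX=np.array([.5763,.018]); BY=np.radians(11.5)
BX=np.array([np.cos(BY),np.sin(BY)]); BYv=np.array([-np.sin(BY),np.cos(BY)])
def boxxy(p): d=np.array(p[:2])-BOX; return d@BX*1000,d@BYv*1000
def rows(c,tcp,th,yawx,h=28.):
    ex=np.array([np.cos(yawx),np.sin(yawx),0]); piv=np.array(tcp)+[0,0,.008]; out=[]
    for x,z in((-68,0),(-68,5),(-56,5)):
        q=piv+ex*(x*np.cos(th)-(z-h)*np.sin(th))/1000+np.array([0,0,(x*np.sin(th)+(z-h)*np.cos(th))/1000]); out.append(float(proj(c,q)[1]))
    return np.round(out,1)
E
python3 - <<'E'
from h import *
c=load('w7'); s=st(); print(boxxy(s['ee_pos']))
for th in (-.1,-.05,0,.05,.1,.17): print(th,rows(c,s['ee_pos'],th,np.radians(11.6)))
E
```

```text
t 17.85 tcp [0.5867 0.0211 0.1699] yaw_y 101.6 down [-0.  0. -1.] F [-0.1 -0.6 -1.5] T [ 0.   -0.03 -0.03] w 0.0497 q [-0.36  0.29  0.29  1.66 -0.09  1.2   1.73]
(np.float64(10.807082313948376), np.float64(1.004090577873397))
-0.1 [116.4 118.  144.4]
-0.05 [118.6 119.7 145.7]
0 [121.  121.6 147.2]
0.05 [123.7 123.8 149. ]
0.1 [126.6 126.3 151. ]
0.17 [131.1 130.2 154.1]
```

Call:
drive_tool(
  moves="0 -0.001 -0.01 0 1;0 0 -0.02 0 1;0 0 -0.02 0 1;0 0 -0.015 0 1;0 0 -0.01 0 1;0 0 0 0 1;0 0 0 0 1",
)

```text
time: 18.73
ee_pos: [0.5873, 0.0192, 0.0955]
eef_rot: [-0.071, 0.703, 0.071, 0.704]
ft_force: [-0.2, 0.2, -0.5]
width: 0.0496
```

```bash
python3 - <<'E'
from h import *
s=st(); print(boxxy(s['ee_pos']));c=snap('wrist','w8'); print(rows(c,s['ee_pos'],0,np.radians(11.6)))
E
```

```text
t 18.73 tcp [0.5873 0.0192 0.0955] yaw_y 101.54 down [ 0.001  0.    -1.   ] F [-0.2  0.2 -0.5] T [0.05 0.02 0.02] w 0.0496 q [-0.34  0.37  0.28  1.74 -0.12  1.05  1.75]
(np.float64(10.97956570918141), np.float64(-0.9706214655793995))
[121.  121.6 147.2]
```

View pics/w8.png

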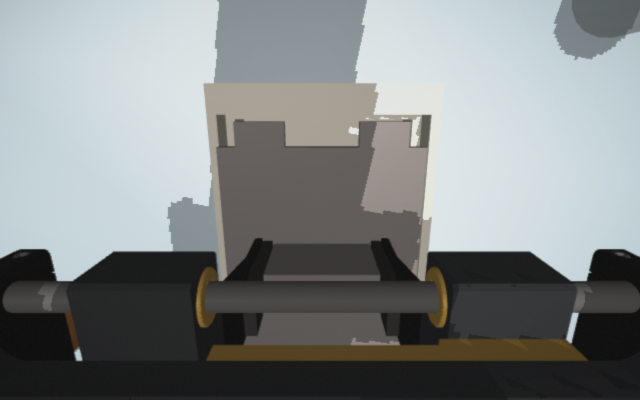

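```bash
python3 - <<'E'
from h import *
c=load('w8'); 
for u,v,z in [(226,115,.069),(426,115,.069),(204,83,.069),(443,83,.069),(260,121,.0755),(385,121,.0755),(218,147,.0805),(428,147,.0805)]: print(u,v,np.round(boxxy(ray(c,u,v,z)),1))
E
```

```text
226 115 [-59.6 -49.3]
426 115 [-59.6  50.8]
204 83 [-74.7 -58.9]
443 83 [-74.7  57.8]
260 121 [-57.  -31.3]
385 121 [-57.   29.3]
218 147 [-45.1 -51.2]
428 147 [-45.1  49.7]
```

Call:
drive_tool(
  moves="0 0 -0.004 0 1;0 0 -0.002 0 1;0 0 -0.002 0 1;0 0 -0.002 0 1;0 0 0 0 1",
)

```text
time: 19.4
ee_pos: [0.5869, 0.0192, 0.0849]
eef_rot: [-0.071, 0.704, 0.071, 0.704]
ft_force: [-0.7, -0.1, 1.2]
width: 0.0498
```

```bash
python3 - <<'E'
from h import *
s=st(); print(boxxy(s['ee_pos']));c=snap('wrist','w9'); 
im=cv2.imread('pics/w9.png')[70:170,190:450]; cv2.imwrite('pics/w9c.png',cv2.resize(im,None,fx=3,fy=3,interpolation=cv2.INTER_CUBIC))
E
```

```text
t 19.4 tcp [0.5869 0.0192 0.0849] yaw_y 101.53 down [ 0.  0. -1.] F [-0.7 -0.1  1.2] T [-0.02  0.13 -0.03] w 0.0498 q [-0.34  0.38  0.28  1.75 -0.12  1.03  1.75]
(np.float64(10.5780207964882), np.float64(-0.9524928708784745))
```

View pics/w9c.png

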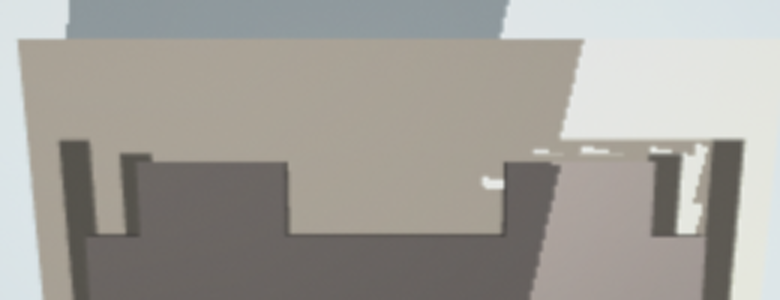

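Call:
drive_tool(
  moves="0 0 -0.002 0 1;0 0 -0.002 0 1;0 0 0 0 1;0 0 0 0 1",
)

```text
time: 19.95
ee_pos: [0.5868, 0.0192, 0.0807]
eef_rot: [-0.071, 0.704, 0.071, 0.703]
ft_force: [-0.3, -0.7, 0.3]
width: 0.0497
```

```bash
python3 - <<'E'
from h import *
s=st(); print(boxxy(s['ee_pos']));c=snap('wrist','w10'); 
for th in (.1,.13,.15,.17): print(th,rows(c,s['ee_pos'],th,np.radians(11.5)))
im=cv2.imread('pics/w10.png')[70:170,190:450]; cv2.imwrite('pics/w10c.png',cv2.resize(im,None,fx=3,fy=3,interpolation=cv2.INTER_CUBIC))
snap('scene','s10')
im=cv2.imread('pics/s10.png')[130:260,230:360]; cv2.imwrite('pics/s10c.png',cv2.resize(im,None,fx=4,fy=4,interpolation=cv2.INTER_CUBIC))
E
```

```text
t 19.95 tcp [0.5868 0.0192 0.0807] yaw_y 101.54 down [-0.  0. -1.] F [-0.3 -0.7  0.3] T [0.02 0.13 0.01] w 0.0497 q [-0.34  0.39  0.28  1.75 -0.12  1.02  1.76]
(np.float64(10.51258443588344), np.float64(-0.8790948862464971))
0.1 [126.6 126.3 151. ]
0.13 [128.5 127.9 152.3]
0.15 [129.8 129.  153.2]
0.17 [131.1 130.2 154.1]
```

View pics/w10c.png

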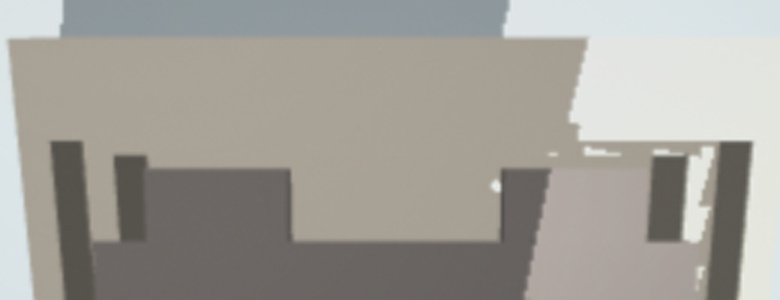

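View pics/s10c.png

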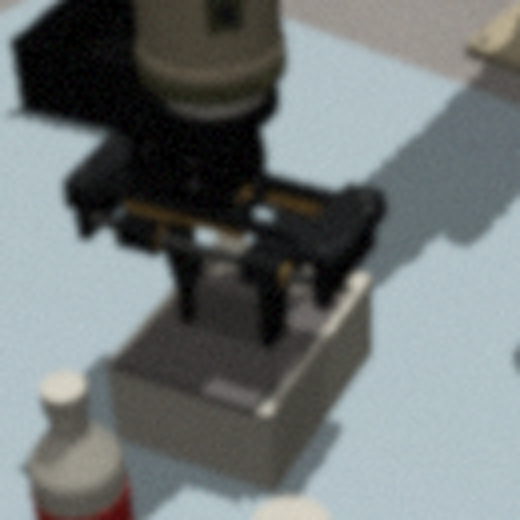

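Call:
drive_tool(
  moves="0 0 -0.002 0 1;0 0 -0.001 0 1;0 0 0 0 1;0 0 0 0 1",
)

```text
time: 20.55
ee_pos: [0.587, 0.0193, 0.0795]
eef_rot: [-0.071, 0.703, 0.071, 0.704]
ft_force: [-8.1, -0.9, 17.7]
width: 0.0498
```

```bash
python3 - <<'E'
from h import *
s=st(); print(boxxy(s['ee_pos']));c=snap('wrist','w11'); 
im=cv2.imread('pics/w11.png')[70:170,190:450]; cv2.imwrite('pics/w11c.png',cv2.resize(im,None,fx=3,fy=3,interpolation=cv2.INTER_CUBIC))
E
```

```text
t 20.55 tcp [0.587  0.0193 0.0795] yaw_y 101.54 down [ 0.     0.001 -1.   ] F [-8.1 -0.9 17.7] T [-0.09  1.9   0.05] w 0.0498 q [-0.34  0.39  0.28  1.75 -0.12  1.02  1.76]
(np.float64(10.741834896663665), np.float64(-0.882512526659898))
```

View pics/w11c.png

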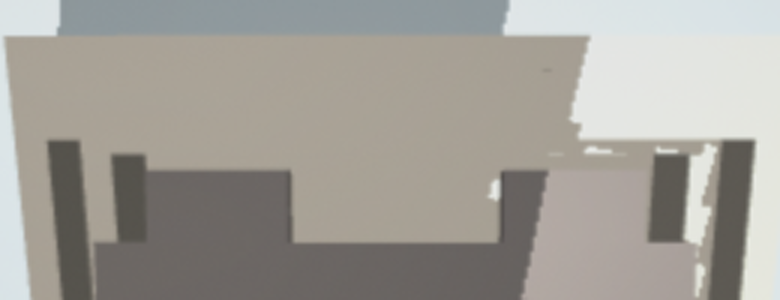

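```bash
python3 - <<'E'
from h import *
def meas(fn,row):
    g=cv2.cvtColor(load(fn)['color'],cv2.COLOR_RGB2GRAY).astype(float)
    return g[row,195:450].astype(int)
for fn in('w8','w9','w10','w11'): 
    im=load(fn)['color']; 
    for row in (158,):
        L=im[row,205:240].sum(1)//3; Rr=im[row,415:445].sum(1)//3
        print(fn,row,L.tolist(),Rr.tolist())
def pred(c,tcp,th,h):
    ex=np.append(BX,0); ey=np.append(BYv,0); piv=np.array(tcp)+[0,0,.008]; o=[]
    for x,y,z in((-56,51,5),(-56,-51,5),(-68,0,0),(-40,51,5)):
        q=piv+ex*(x*np.cos(th)-(z-h)*np.sin(th))/1000+ey*y/1000+np.array([0,0,(x*np.sin(th)+(z-h)*np.cos(th))/1000]); o.append(proj(c,q))
    return np.round([o[0][0]-o[1][0],o[0][1],o[2][1]],1)
c=load('w11'); tcp=[.587,.0193,.0795]
for h in (28,25,22):
    for th in (0,.08,.1,.12,.15): print(h,th,pred(c,tcp,th,h))
E
```

```text
w8 158 [224, 225, 225, 225, 219, 189, 162, 158, 158, 158, 157, 147, 106, 97, 97, 97, 97, 98, 97, 97, 97, 96, 98, 97, 97, 97, 97, 97, 97, 97, 97, 98, 97, 98, 97] [146, 146, 146, 146, 146, 146, 145, 146, 147, 146, 145, 138, 150, 222, 226, 226, 227, 227, 226, 226, 226, 226, 227, 227, 227, 227, 227, 227, 227, 227]
w9 158 [158, 159, 158, 158, 159, 159, 159, 150, 116, 86, 82, 81, 82, 86, 97, 101, 102, 102, 102, 102, 102, 102, 101, 102, 101, 102, 102, 102, 102, 102, 102, 102, 101, 101, 102] [155, 155, 155, 155, 155, 154, 154, 154, 150, 130, 94, 88, 88, 88, 88, 89, 88, 89, 107, 166, 223, 227, 227, 227, 227, 227, 227, 227, 227, 227]
w10 158 [158, 158, 158, 158, 150, 119, 87, 82, 81, 81, 81, 81, 81, 82, 82, 92, 109, 105, 104, 103, 103, 103, 103, 103, 104, 103, 104, 103, 104, 104, 103, 103, 103, 104, 104] [160, 160, 160, 159, 160, 160, 161, 166, 173, 169, 148, 116, 91, 88, 88, 87, 88, 88, 88, 88, 92, 129, 201, 225, 226, 226, 226, 226, 226, 226]
w11 158 [158, 158, 158, 150, 119, 86, 81, 81, 81, 81, 81, 81, 81, 82, 99, 131, 127, 107, 104, 103, 103, 103, 104, 103, 103, 103, 103, 103, 103, 104, 103, 103, 104, 103, 103] [161, 160, 160, 161, 161, 161, 172, 204, 214, 175, 156, 144, 105, 89, 88, 88, 88, 88, 88, 88, 88, 92, 131, 203, 225, 227, 226, 226, 226, 226]
28 0 [212.1 147.2 121. ]
28 0.08 [206.2 150.2 125.4]
28 0.1 [204.7 151.  126.6]
28 0.12 [203.3 151.8 127.8]
28 0.15 [201.3 153.2 129.7]
25 0 [215.9 148.  121.3]
25 0.08 [209.8 150.5 125.3]
25 0.1 [208.3 151.2 126.4]
25 0.12 [206.9 152.  127.6]
25 0.15 [204.7 153.2 129.3]
22 0 [219.8 148.9 121.7]
22 0.08 [213.5 150.9 125.2]
22 0.1 [212.  151.5 126.2]
22 0.12 [210.5 152.1 127.3]
22 0.15 [208.4 153.1 128.9]
```

Call:
drive_tool(
  moves="0 0 0.003 0 1;0 0 0.003 0 1;0 0 0 0 1;0 0 0 0 1",
)

```text
time: 21.1
ee_pos: [0.5867, 0.0193, 0.0836]
eef_rot: [-0.071, 0.704, 0.071, 0.703]
ft_force: [0.5, -0.3, -1.5]
width: 0.0501
```

```bash
python3 - <<'E'
from h import *
s=st(); print(boxxy(s['ee_pos']));c=snap('wrist','w12'); 
im=cv2.imread('pics/w12.png')[70:170,190:450]; cv2.imwrite('pics/w12c.png',cv2.resize(im,None,fx=3,fy=3,interpolation=cv2.INTER_CUBIC))
E
```

```text
t 21.1 tcp [0.5867 0.0193 0.0836] yaw_y 101.54 down [-0. -0. -1.] F [ 0.5 -0.3 -1.5] T [ 0.08  0.09 -0.06] w 0.0501 q [-0.34  0.38  0.28  1.75 -0.12  1.03  1.75]
(np.float64(10.453195995440847), np.float64(-0.8446251541795917))
```

View pics/w12c.png

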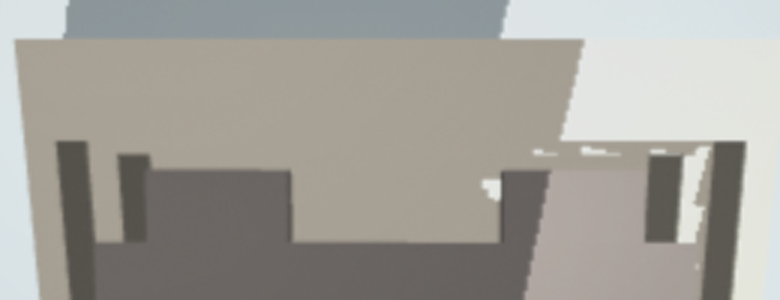

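```bash
python3 - <<'E'
from h import *
c=load('w12')
for z in (.053,.055,.057): print(z,np.round(boxxy(ray(c,262,126.5,z)),1))
E
```

```text
0.053 [-54.2 -32.1]
0.055 [-54.3 -31.8]
0.057 [-54.5 -31.5]
```

Call:
drive_tool(
  moves="-0.003 -0.0006 0 0 1;-0.003 -0.0006 0 0 1;-0.003 -0.0006 0 0 1;0 0 0 0 1",
)

```text
time: 21.65
ee_pos: [0.5776, 0.0173, 0.0839]
eef_rot: [-0.071, 0.704, 0.071, 0.703]
ft_force: [0.2, -0.6, -1.0]
width: 0.05
```

```bash
python3 - <<'E'
from h import *
s=st(); print(boxxy(s['ee_pos']));c=snap('wrist','w13'); 
im=cv2.imread('pics/w13.png')[50:200,190:450]; cv2.imwrite('pics/w13c.png',cv2.resize(im,None,fx=3,fy=3,interpolation=cv2.INTER_CUBIC))
E
```

```text
t 21.65 tcp [0.5776 0.0173 0.0839] yaw_y 101.53 down [-0.  0. -1.] F [ 0.2 -0.6 -1. ] T [0.06 0.02 0.03] w 0.05 q [-0.34  0.36  0.28  1.77 -0.12  1.02  1.75]
(np.float64(1.109670437247244), np.float64(-0.8915757203602037))
```

View pics/w13c.png

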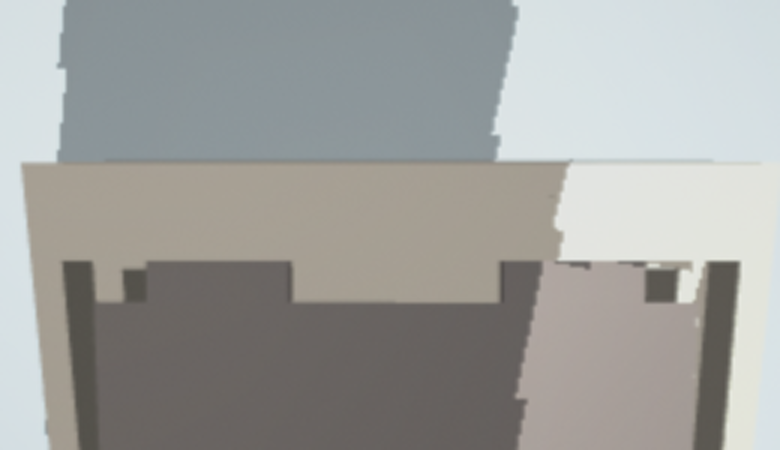

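Call:
drive_tool(
  moves="-0.002 -0.0004 0 0 1;-0.002 -0.0004 0 0 1;-0.001 -0.0002 0 0 1;0 0 0 0 1",
)

```text
time: 22.2
ee_pos: [0.5728, 0.0164, 0.0839]
eef_rot: [-0.071, 0.704, 0.071, 0.704]
ft_force: [-0.0, 0.3, -0.8]
width: 0.0495
```

```bash
python3 - <<'E'
from h import *
s=st(); print(boxxy(s['ee_pos']));c=snap('wrist','w14'); snap('scene','s14')
im=cv2.imread('pics/w14.png')[50:200,190:450]; cv2.imwrite('pics/w14c.png',cv2.resize(im,None,fx=3,fy=3,interpolation=cv2.INTER_CUBIC))
im=cv2.imread('pics/s14.png')[130:260,230:360]; cv2.imwrite('pics/s14c.png',cv2.resize(im,None,fx=4,fy=4,interpolation=cv2.INTER_CUBIC))
E
```

```text
t 22.2 tcp [0.5728 0.0164 0.0839] yaw_y 101.53 down [-0.  0. -1.] F [-0.   0.3 -0.8] T [0.08 0.   0.04] w 0.0495 q [-0.34  0.35  0.28  1.78 -0.11  1.02  1.75]
(np.float64(-3.796686336606438), np.float64(-0.8841776304670257))
```

View pics/w14c.png

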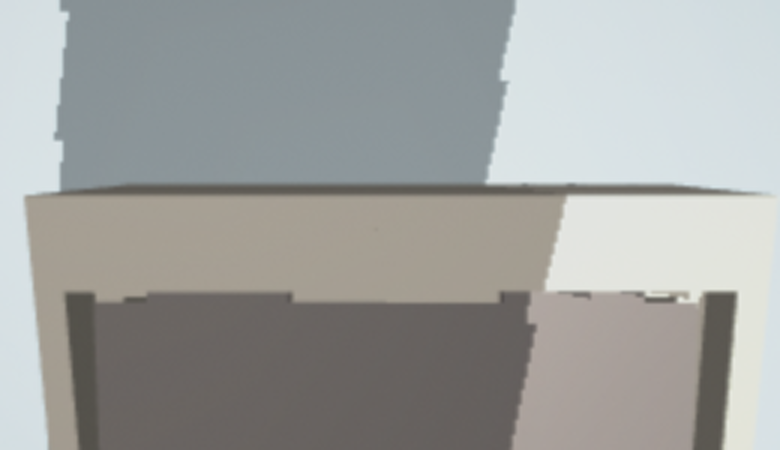

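View pics/s14c.png

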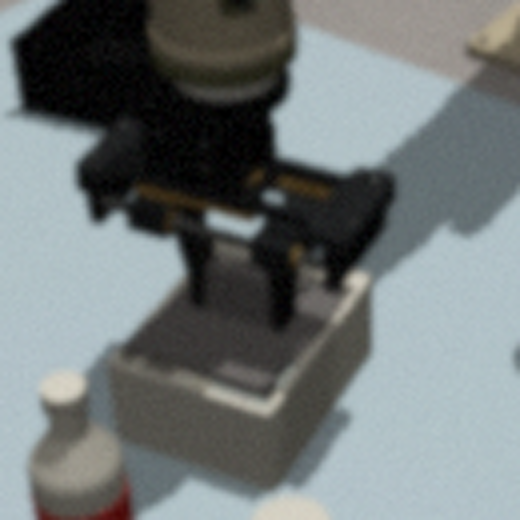

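Call:
drive_tool(
  moves="0 0 -0.001 0 1;0 0 -0.001 0 1;0 0 -0.001 0 1;0.0004 0.0001 -0.001 0 1;0.0004 0.0001 -0.001 0 1;0.0004 0.0001 -0.001 0 1;0 0 0 0 1",
)

```text
time: 23.18
ee_pos: [0.5743, 0.0168, 0.0779]
eef_rot: [-0.071, 0.703, 0.071, 0.704]
ft_force: [1.6, 0.1, 1.3]
width: 0.0499
```

```bash
python3 - <<'E'
from h import *
s=st(); print(boxxy(s['ee_pos']))
E
```

```text
t 23.18 tcp [0.5743 0.0168 0.0779] yaw_y 101.54 down [ 0.  0. -1.] F [1.6 0.1 1.3] T [ 0.02 -0.11  0.03] w 0.0499 q [-0.34  0.36  0.28  1.78 -0.12  1.01  1.75]
(np.float64(-2.2306688433038904), np.float64(-0.806072976715389))
```

Call:
drive_tool(
  moves="0.0004 0.0001 -0.001 0 1;0.0004 0.0001 -0.001 0 1;0.0004 0.0001 -0.001 0 1;0.0004 0.0001 -0.001 0 1;0 0 0 0 1",
)

```text
time: 23.8
ee_pos: [0.5756, 0.0171, 0.0737]
eef_rot: [-0.071, 0.704, 0.071, 0.703]
ft_force: [1.5, 0.5, 1.4]
width: 0.0494
```

```bash
python3 - <<'E'
from h import *
s=st(); print(boxxy(s['ee_pos']));c=snap('wrist','w15'); snap('scene','s15')
im=cv2.imread('pics/w15.png')[50:200,190:450]; cv2.imwrite('pics/w15c.png',cv2.resize(im,None,fx=3,fy=3,interpolation=cv2.INTER_CUBIC))
im=cv2.imread('pics/s15.png')[130:260,230:360]; cv2.imwrite('pics/s15c.png',cv2.resize(im,None,fx=4,fy=4,interpolation=cv2.INTER_CUBIC))
E
```

```text
t 23.8 tcp [0.5756 0.0171 0.0737] yaw_y 101.54 down [-0.  0. -1.] F [1.5 0.5 1.4] T [ 0.02 -0.08  0.05] w 0.0494 q [-0.34  0.37  0.28  1.78 -0.12  1.    1.76]
(np.float64(-0.9072050783389628), np.float64(-0.741715640766728))
```

View pics/s15c.png

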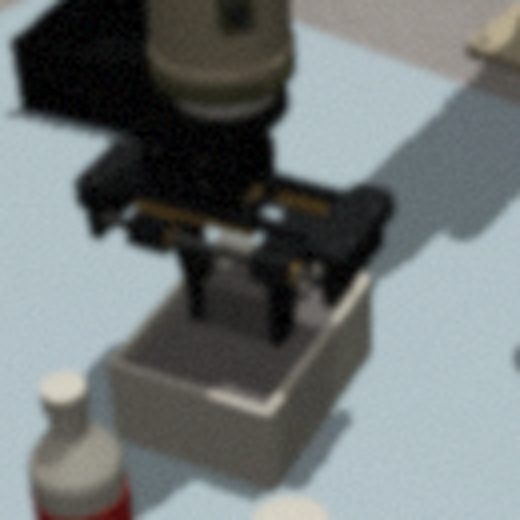

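View pics/w15c.png

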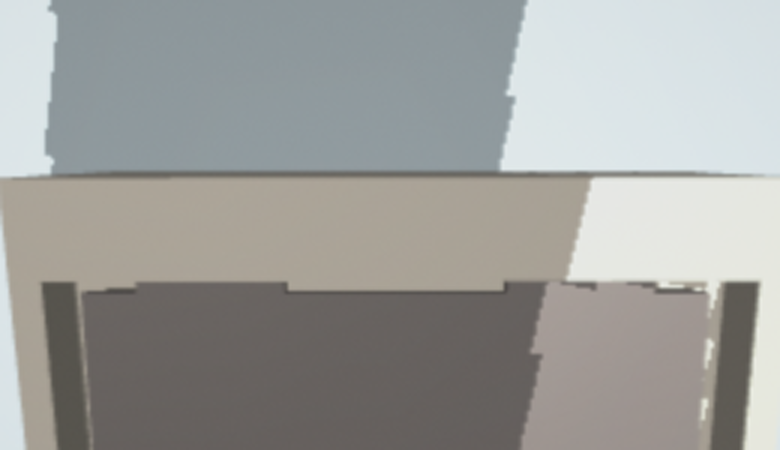

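Swinging down smoothly at about 3 N of contact. Continuing in small steps.

Call:
drive_tool(
  moves="0.0003 0.0001 -0.0007 0 1;0.0002 0 -0.0007 0 1;0 0 0 0 1;0 0 0 0 1",
)

```text
time: 24.4
ee_pos: [0.5759, 0.0172, 0.0724]
eef_rot: [-0.071, 0.704, 0.071, 0.703]
ft_force: [0.1, 0.3, 1.2]
width: 0.0499
```

Call:
drive_tool(
  moves="0.0002 0 -0.0007 0 1;0 0 0 0 1;0 0 0 0 1",
)

```text
time: 24.78
ee_pos: [0.5762, 0.0173, 0.0717]
eef_rot: [-0.071, 0.704, 0.071, 0.703]
ft_force: [-1.4, -0.0, 0.7]
width: 0.05
```

```bash
python3 - <<'E'
from h import *
s=st(); print(boxxy(s['ee_pos']))
E
```

```text
t 24.77 tcp [0.5762 0.0173 0.0717] yaw_y 101.54 down [-0.  0. -1.] F [-1.4 -0.   0.7] T [-0.04  0.28 -0.01] w 0.05 q [-0.34  0.38  0.28  1.78 -0.12  1.    1.76]
(np.float64(-0.2612850979247172), np.float64(-0.6870950812385748))
```

Call:
drive_tool(
  moves="0 0 -0.0007 0 1;0 0 0 0 1;0 0 0 0 1",
)

```text
time: 25.15
ee_pos: [0.5762, 0.0173, 0.0716]
eef_rot: [-0.071, 0.704, 0.071, 0.703]
ft_force: [-4.6, 1.0, 7.8]
width: 0.0497
```

Call:
drive_tool(
  moves="0 0 -0.0007 0 1;0 0 0 0 1;0 0 0 0 1",
)

```text
time: 25.52
ee_pos: [0.5762, 0.0173, 0.0716]
eef_rot: [-0.071, 0.704, 0.071, 0.703]
ft_force: [-5.7, -0.9, 14.9]
width: 0.0496
```

```bash
python3 - <<'E'
from h import *
s=st(); print(boxxy(s['ee_pos']));c=snap('wrist','w16'); snap('scene','s16')
im=cv2.imread('pics/w16.png')[50:200,190:450]; cv2.imwrite('pics/w16c.png',cv2.resize(im,None,fx=3,fy=3,interpolation=cv2.INTER_CUBIC))
im=cv2.imread('pics/s16.png')[130:260,230:360]; cv2.imwrite('pics/s16c.png',cv2.resize(im,None,fx=4,fy=4,interpolation=cv2.INTER_CUBIC))
E
```

```text
t 25.52 tcp [0.5762 0.0173 0.0716] yaw_y 101.54 down [-0.     0.001 -1.   ] F [-5.7 -0.9 14.9] T [-0.1   1.73  0.02] w 0.0496 q [-0.34  0.38  0.28  1.78 -0.12  1.    1.76]
(np.float64(-0.2123254226669007), np.float64(-0.7115754918753016))
```

View pics/s16c.png

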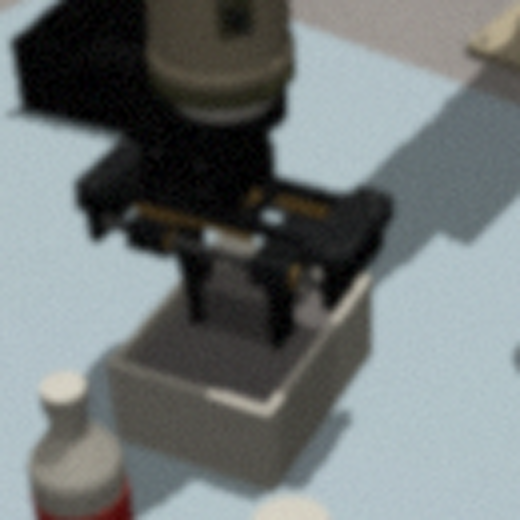

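View pics/w16.png

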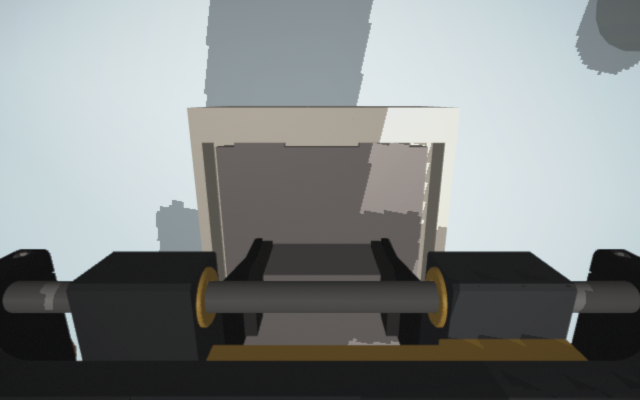

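Call:
drive_tool(
  moves="0 0 0.0012 0 1;0 0 0 0 0.4;0 0 0 0 0.32;0 0 0 0 0.3;0 0 0 0 0.3;0 0 0.005 0 0.3;0 0 0.02 0 0.3;0 0 0.04 0 0.3;0 0 0.05 0 0.3;0 0 0.05 0 0.3;0 0 0 0 0.3",
)

```text
time: 27.0
ee_pos: [0.5783, 0.0171, 0.2413]
eef_rot: [-0.071, 0.701, 0.071, 0.706]
ft_force: [-0.6, -0.2, 0.0]
width: 0.0613
```

```bash
python3 - <<'E'
from h import *
s=st(); c=snap('wrist','w17'); st()
im=cv2.imread('pics/w17.png')[90:260,220:420]; cv2.imwrite('pics/w17c.png',cv2.resize(im,None,fx=3.5,fy=3.5,interpolation=cv2.INTER_CUBIC))
E
```

```text
t 27.0 tcp [0.5783 0.0171 0.2413] yaw_y 101.52 down [ 0.008  0.001 -1.   ] F [-0.6 -0.2  0. ] T [ 0.08  0.04 -0.03] w 0.0613 q [-0.37  0.22  0.3   1.6  -0.07  1.33  1.72]
t 27.05 tcp [0.5772 0.0172 0.2387] yaw_y 101.53 down [ 0.004  0.001 -1.   ] F [ 0.2 -0.6 -0.7] T [ 0.09  0.1  -0.01] w 0.0609 q [-0.37  0.22  0.3   1.6  -0.07  1.32  1.72]
```

View pics/w17c.png

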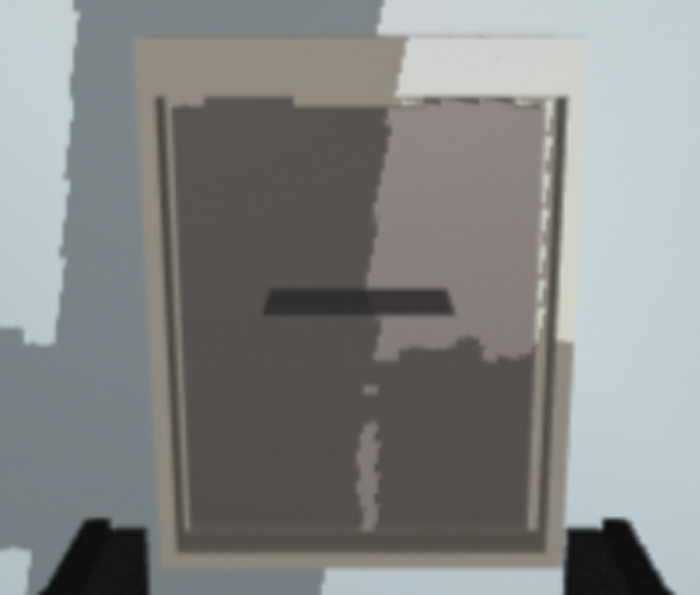

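Call:
drive_tool(
  moves="0 0 0 0 0.3;0 0 0 0 0.3",
)

```text
time: 27.3
ee_pos: [0.5758, 0.0172, 0.2353]
eef_rot: [-0.071, 0.704, 0.071, 0.703]
ft_force: [1.5, -0.1, -0.0]
width: 0.0609
```

```bash
python3 - <<'E'
from h import *
c=snap('wrist','w18')
im=cv2.imread('pics/w18.png')[90:260,220:420]; cv2.imwrite('pics/w18c.png',cv2.resize(im,None,fx=3.5,fy=3.5,interpolation=cv2.INTER_CUBIC))
E
```

```text
(no output)
```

View pics/w18c.png

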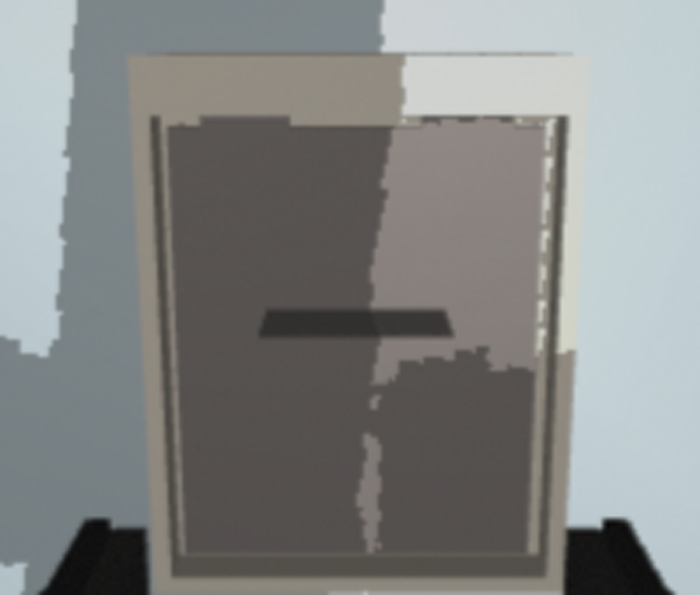

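Call:
drive_tool(
  moves="-0.02 0.05 0.02 0 0.3;-0.02 0.05 0.02 0 0.3;-0.02 0.05 0.02 0 0.3;-0.02 0.05 0.02 0 0.3;-0.02 0.05 0 0 0.3;-0.02 0.05 0 0 0.3;0 0.05 0 0 0.3;0 0.05 0 0 0.3;0 0.02 0 0 0.3;0 0 0 0 0.3",
)

```text
time: 28.6
ee_pos: [0.4555, 0.4385, 0.3151]
eef_rot: [-0.072, 0.704, 0.072, 0.703]
ft_force: [0.2, -0.9, 0.4]
width: 0.0603
```

```bash
python3 - <<'E'
from h import *
c=load('w18')
def pt(u,v,z): return np.round(boxxy(ray(c,220+(u+.5)/3.5-.5,90+(v+.5)/3.5-.5,z)),1)
for q in [(173,105),(545,105),(528,530),(188,530)]: print('plate',pt(*q,.057))
for q in [(134,37),(586,37),(564,568),(164,568)]: print('rim',pt(*q,.069))
for q in [(262,315),(454,315)]: print('fin',pt(*q,.091))
snap('top','t18');snap('scene','s18'); st()
a=cv2.imread('pics/t18.png');b=cv2.imread('pics/s18.png')
cv2.imwrite('pics/e1.png',cv2.resize(b[150:280,220:400],None,fx=4,fy=4,interpolation=cv2.INTER_CUBIC))
E
```

```text
plate [-61.7 -50.1]
plate [-61.8  49.1]
plate [60.4 49.5]
plate [ 60.4 -50.9]
rim [-79.1 -57.5]
rim [-79.1  56.9]
rim [67.1 58.5]
rim [ 67.2 -56.4]
fin [-12.  -24.9]
fin [-12.   23.4]
t 28.7 tcp [0.4567 0.4362 0.3161] yaw_y 101.49 down [-0.    -0.001 -1.   ] F [-0.1  0.3  1.1] T [ 0.02 -0.03  0.02] w 0.0609 q [-0.85  0.32  0.02  1.31 -0.    1.52  0.94]
```

View pics/t18.png

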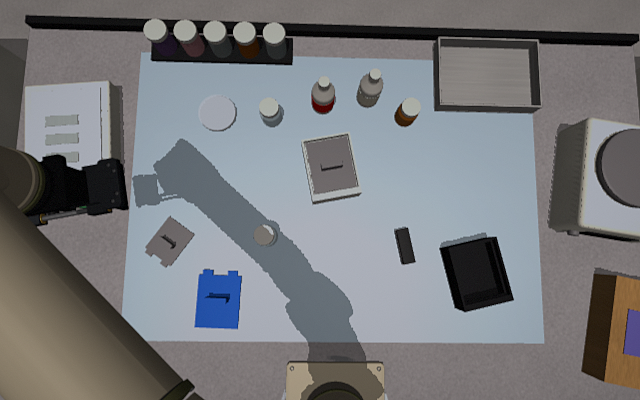

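View pics/e1.png

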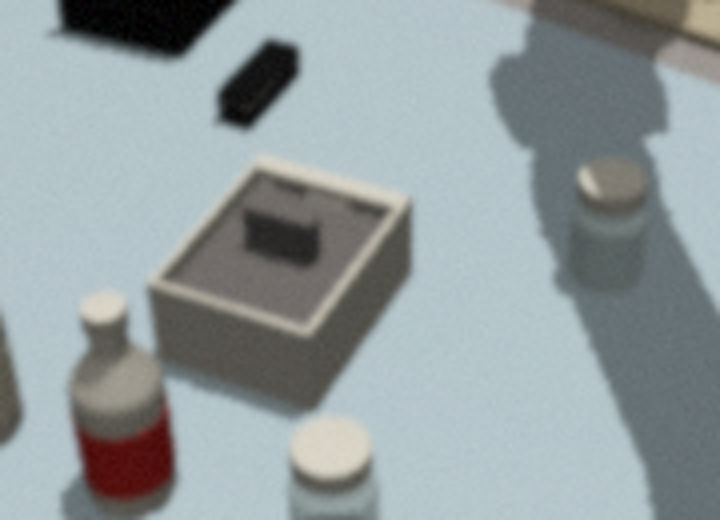

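```bash
python3 - <<'E'
from h import *
c=load('w18')
def pt(u,v,z): return np.round(boxxy(ray(c,220+(u+.5)/3.5-.5,90+(v+.5)/3.5-.5,z)),1)
for q in [(167,126),(546,124),(538,553),(183,553)]: print('plate',pt(*q,.057))
for q in [(128,57),(588,57)]: print('rim',pt(*q,.069))
for q in [(258,337),(453,337)]: print('fin top -x edge',pt(*q,.091))
a=cv2.imread('pics/top0.png').astype(int);b=cv2.imread('pics/t18.png').astype(int)
c0=load('t18')
for n,(x,y,w,h) in dict(jarb=(250,90,40,40),bots=(305,60,85,55),amber=(392,95,30,35),dish=(195,92,45,42),case=(390,222,30,48)).items(): print(n,np.abs(a-b)[y:y+h,x:x+w].mean().round(1))
E
```

```text
plate [-56.3 -51.9]
plate [-56.8  49.6]
plate [67.7 52.8]
plate [ 67.8 -52.6]
rim [-74.2 -59.3]
rim [-74.2  57.7]
fin top -x edge [ -6.3 -26. ]
fin top -x edge [-6.4 23.2]
jarb 2.2
bots 2.1
amber 2.2
dish 2.3
case 2.2
```

```bash
python3 - <<'E'
from h import *
print(ticket.close_job())
E
```

```text
the job is handed in; nothing more can be done
None
```

The job is handed in at about 29 s of the 64 s allowed: the carrier is on the box floor and the grey cover lies flat inside the rim.

**What I did**
- **Carrier:** I pinched it by its fin, carried it level and lowered it until it touched the box floor, with a press of about 11 N. After release, the wrist camera put it inside the box opening and in line with the box.
- **Cover:** the tool could not tilt, so I pinched the fin by its ends and let the cover pivot in the grip. I pressed its +x edge on the box rim to tilt it to about 0.13–0.14 rad, and it held that tilt in the air. I slid the tabs under the lip, swung the cover down under control in small steps, seated it with about 15 N, then released it.

**Last checks**
- **Cover fit:** the plate runs from x -56 to +68 mm and the fin's near top edge is at x -6 mm, both as expected. The tool height at seating was within 0.5 mm of what was expected.
- **Surroundings:** the top view shows the two bottles, amber jar, dish, case and far jar unchanged. I checked the jar nearest the robot by eye only. The gripper was clear of everything.

**Where checks disagreed**
- While tilting, the image rows gave a tilt of about 0.11 rad but the apparent width gave about 0.135 rad. I put this down to a 1 mm slip in the grip.
- Tilting reached a brief 18 N when the cover touched the inner ledge.
- In the final picture the +x edge first measured 105 mm wide instead of 102 mm. I judged that I had picked the ledge line there, and reading the plate's own edge by eye gives about 102 mm.

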